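# Clear the jammed foot pump and stroke it

### The arm

A 6-joint arm with a two-finger parallel gripper is mounted at the origin on the work surface. World frame = base frame: x ahead of the robot, y to its left, z up, the work surface at z = 0. Lengths are in m, angles in rad, forces in N, time in s.
With the tool pointing down it reaches from about 0.25 to 0.8 m from the base axis. Payload 3.9 kg.
Tool frame: the origin (TCP) lies midway between the tips of the shut fingers; the grasp point (between the pads) lies 19 mm behind it; z points along the fingers, y is the line along which they close (so a half turn about z gives the same grasp; the last joint's range is limited). The gripper opens to 85 mm and grips with 20 to 120 N. Pads are 22 mm wide; open, the fingers measure 114 mm over their backs; the gripper's body (76 mm by 85 mm) begins 54 mm behind the grasp point. The pads swing forward as they close: fully open they stand 13 mm farther back than shut.
Start: joints at [-1.196, 0.26, -0.138, 1.173, 0, 1.571], TCP at [0.192, -0.489, 0.231] pointing down, gripper open.
Joint ranges: [-2.78, 2.78], [-0.83, 1.72], [-1.28, 1.37], [-1.9, 2.12], [-1.57, 1.48], [-3.14, 3.14]. Speed limits (rad/s): [2.57, 2.57, 3.14, 3.14, 3.14, 3.14].

### API

Orientations are given as a rotation vector (axis times angle).
In Python, from workcell import manip, viewer gives the robot as it stands. The module is installed in compiled form; this text tells all that it offers. Calls block until the motion is done:
- manip.reach(position, orientation): joint-space move of the TCP to a pose.
- manip.line_to(position, vel=0.15, frame=None, threshold=None): straight line of the TCP; frame=None keeps the orientation; vel is the mean speed in m/s. With threshold (N) it stops when the force on the tool has changed by that much, and returns True; else False.
- manip.move_joints(angles): joint-space move.
- manip.move_gripper(opening, newtons=None): finger opening in m; newtons is the grip in N (None keeps the last); returns when the fingers have stopped.
- manip.pause(seconds).
- manip.ik(position, orientation): joint angles nearest the present ones, or None.
- viewer.snapshot(name): name is "scene" or "top"; returns (picture, depth): 420x560x3 uint8, red, green, blue; 420x560 float32, m along the optical axis (not along the pixel's ray), 0 where there is no reading.
- viewer.calibration(name): a dict with "fx", "fy", "cx", "cy" (pixels), "xyz" and "rotation" of the camera in the world. Camera axes: x right, y down, z forward; pixel columns grow to the right and rows downward; lengths in m; the calibration is good to about 2 mm. A picture is of the moment at which its call begins. calibration takes no time and is no camera call.
A pose or a line that the arm cannot do raises manip.Unreachable and nothing moves.
- manip.job_done(): hands the job in; it is judged then, once.
Readings, each from a call of its own:
- manip.read_t(): time.
- manip.read_q(): joint angles.
- manip.read_joint_velocities(): joint speeds.
- manip.read_effort(): joint torques, N m.
- manip.read_tcp_pos(): TCP position.
- manip.read_eef_rot(): TCP orientation.
- manip.read_wrist_force(): force on the tool from outside, world axes, zero at the start.
- manip.read_ft_torque(): the same for the moment, N m.
- manip.read_width(): finger opening in m.
- manip.read_finger_force(): force on a finger pad.
Only numpy, scipy, OpenCV 4.12 (cv2) and the standard library are available. Lean on these libraries where they do the work, as an engineer would, in place of code of your own. Each camera call takes 0.05 s, during which the arm holds its last target. There are 200 camera calls.

### The job

The valve stem tool has been left lying across the foot pump, through the frame under the pedal arms, so the pump cannot make a full stroke: draw it out and lay it lengthways and flat on the floor of the tool tray, beside the spoke wrench and not on it, without dropping it in. Then work the pump with the gripper fingers for two full strokes: each time press the pedal right down to its stop, hold it there for a moment, and ease it all the way back up under control without letting it fly up. Leave the other things where they are, do not bump the clamp, and leave the pump with its pedal up.

Things in the scene. Friction and masses are not known exactly. Their poses are not given: they have to be found in the camera images.
- pump: Steel foot pump bolted to the worktop, 310 mm long (its x), 105 mm wide (y), about 195 mm high with the pedal up. Origin: centre of its underside. Two foot rails 5 mm thick lie along x at |y| 38 to 50 mm. Between the arms an aluminium barrel (55 mm diameter) is pivoted at x 140, z 30 mm and leans up towards -x; with the pedal up it lies at x above 18 mm, and its thin rod is pinned to the arms.
- pedal_hinge (a point): Fixed point: middle of the pedal's hinge pin, at x -140, z 22 mm in the pump's frame; the pin lies along the pump's y. Two steel side arms (5 mm thick, |y| 45 to 50 mm, 20 mm deep, 235 mm long) turn on it, rising towards the pump's +x at 42 degrees from level when the pedal is up, 6 degrees at the stop. The rod is pinned to them 130 mm from the hinge.
- pedal_pad (a point): Centre of the top of the steel pedal plate with black rubber ribs (105 mm wide along the pump's y, 72 mm along x). It swings on a 208 mm radius round pedal_hinge. Pedal up: 184 mm above the mat, 130 mm from the hinge along the pump's +x, its top sloping up 26 degrees towards +x. At the stop: 77 mm above the mat, 200 mm from the hinge, sloping down 10 degrees towards +x.
- pump_pedal (a joint): Pedal angle in rad: 0 with the pedal up, growing as it is pressed down, 0.628 at the stop. A return spring pushes it up with about 8 N at the pad when up and 12 N at the stop; if let go it flies up. With the stem tool under the arms it stops well short.
- stem_tool: Valve stem installer tool, 156 mm long, about 200 g. Origin: on its axis at mid-length; x runs along it. Square beech handle 32 x 32 mm from x -78 to -8 mm, steel shaft 12 mm thick, black rubber sleeve of 32 mm diameter from x 36 to 72 mm, brass cup to 78 mm. It starts lying on the pump's foot rails, axis 21 mm above the mat, x nearly along the pump's y (handle at -y).
- tool_gap (a point): Fixed point of the pump at x -34, z 21 mm, about where the stem tool lies under the side arms; the tool's ends stick out 20 to 35 mm beyond the arms on both sides. The arms overhang it (about 35 mm free above it), so the gripper must lean outwards about 40 to 45 degrees to grip an end; draw the tool about 130 mm along its length to free it.
- tray: Open steel tool tray fixed to the worktop, on the pump's left or right with its length across the pump's: 230 mm long (its x), 190 mm wide (y), walls 5 mm thick and 22 mm high over the mat, floor 5 mm thick. Origin: centre of its underside.
- spoke_wrench: Flat steel spoke wrench 122 mm long (its x), 30 mm wide, 6 mm thick, lying lengthways on the tray floor, in the middle or towards either long side. Origin: centre of its underside.
- clamp: Cast-iron C-clamp standing upright and gripping a steel rim offcut, fixed, on the pump's other side from the tray. The offcut is 170 mm along x, 98 mm wide (y), 45 mm high; at its middle the clamp is 165 mm high, its spine at y 53 to 87 mm, with a 90 mm T-bar along x on top. Origin: centre of the underside.
- gauge: Red plastic digital pressure gauge lying flat near the rim offcut, 118 mm long (x), 46 mm wide, 26 mm high. Origin: centre of the underside.
- wheel_nut: Chrome locking wheel nut standing on end beside the pump's barrel, 31 mm wide, 55 mm high. Origin: centre of the underside.
- socket: Dark steel socket standing on end beside the pump's barrel, 31 mm diameter, 62 mm high. Origin: centre of the underside.
- tyre_lever: Flat steel tyre lever 176 mm long (x -75 to 101), 24 mm wide, 10 mm high, lying across beyond the pump. Origin: underside near its middle.
- cap_jar: Jar of valve caps, 60 mm diameter, 85 mm high, beyond the rim offcut. Origin: centre of the underside.
- plug_tin: Flat steel tin 60 x 100 x 35 mm lying beyond the tray. Origin: centre of the underside.
There are look-alikes about, which are no part of the job. There is more than one size of the stem_tool; the job needs the middle-sized.

How it is judged:
By the outcome, as a careful person would: the job done as asked, in the order asked, and still so for the second after the job is handed in, with the robot touching nothing.
It also fails if it takes over 70 s, if anything falls off the work surface, if the arm or the gripper's body presses on something with over 40 N, if the wrist force passes 120 N, or if a joint passes its speed limit or range.

## Working session

There is one attempt and no reset: what is moved stays moved. The work goes in short steps, each a Python script; the robot and the scene stay as the last script left them, time stands still between calls to the robot, and variables do not carry over. Pictures are saved under pics/ and viewed, at most 10 in all, crops included, and the job is handed in when it is done.

```bash
mkdir -p pics; cat > h.py <<'E'
import numpy as np, cv2
from scipy.spatial.transform import Rotation as R
from workcell import manip, viewer
def snap(n,f):
    p,d=viewer.snapshot(n); cv2.imwrite('pics/'+f+'.png',p[:,:,::-1]); np.save('pics/'+f+'.npy',d); return p,d
def cal(n):
    c=viewer.calibration(n); M=np.array(c['rotation'],float)
    if M.shape!=(3,3): M=R.from_rotvec(M).as_matrix()
    return c,M
def px2w(n,d,u,v):
    c,M=cal(n); z=d[int(round(v)),int(round(u))]
    return M@np.array([(u-c['cx'])/c['fx']*z,(v-c['cy'])/c['fy']*z,z])+np.array(c['xyz'])
def w2px(n,p):
    c,M=cal(n); q=M.T@(np.array(p)-np.array(c['xyz'])); return c['cx']+c['fx']*q[0]/q[2], c['cy']+c['fy']*q[1]/q[2]
E
python3 - <<'E'
from h import *
for n in('top','scene'):
    snap(n,n+'0'); print(viewer.calibration(n))
    p=cv2.imread(f'pics/{n}0.png'); cv2.imwrite(f'pics/{n}0b.png',cv2.resize(p,(800,600)))
E
```

```text
{'fx': 536.4876960371512, 'fy': 536.4876960371512, 'cx': 285.55219319233225, 'cy': 210.97458122370827, 'xyz': array([3.16213993e-01, 4.02281490e-04, 1.24993439e+00]), 'rotation': array([-2.19889427,  2.01615791, -0.20233993])}
{'fx': 414.95719231033166, 'fy': 414.95719231033166, 'cx': 277.8733530604851, 'cy': 211.45830229624013, 'xyz': array([ 1.3397622 , -0.12037192,  0.62573793]), 'rotation': array([-1.73181543, -1.457269  ,  0.78662538])}
```

View pics/top0b.png

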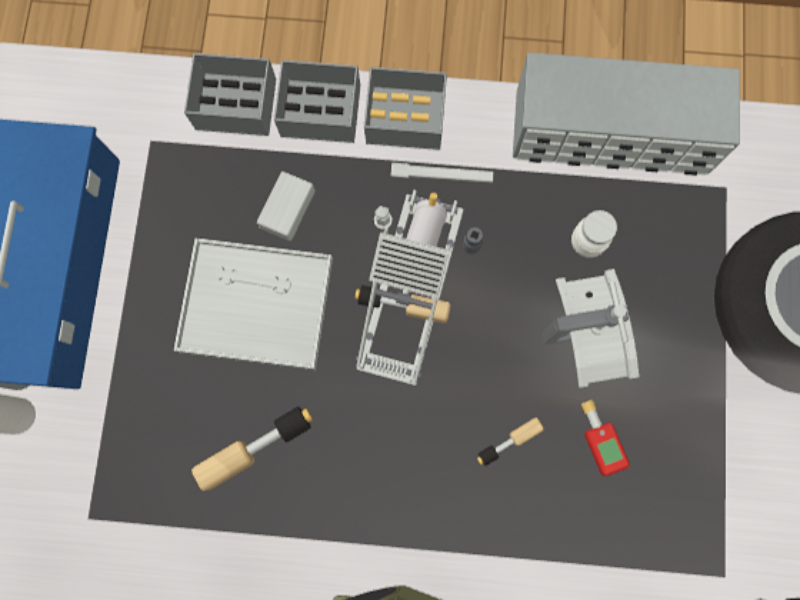

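View pics/scene0b.png

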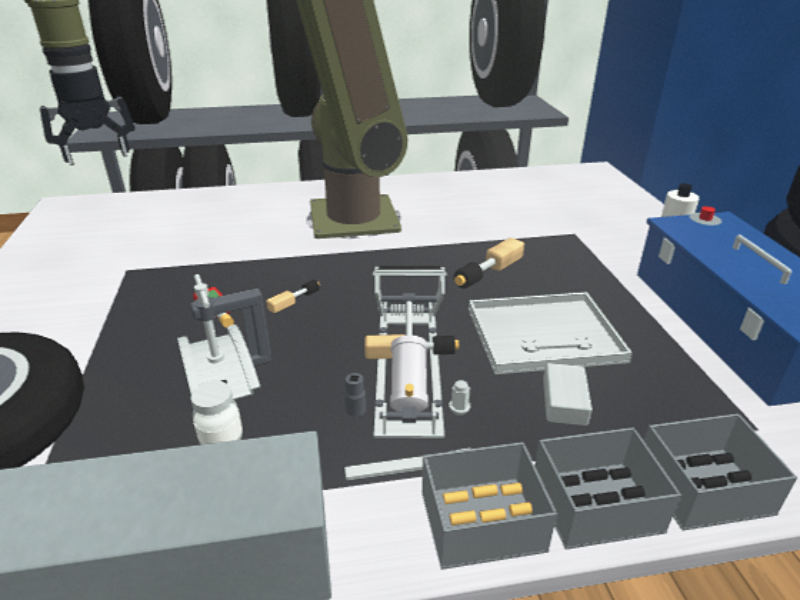

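Top view (800x600) shows three stem-tool candidates: a large one at (250,450), a small one at (510,440), and one lying through the pump at (400,300), sleeve (365,295), handle (430,308). The one through the pump is the middle-sized, so I choose that. The tray is at (255,303), with the wrench at (255,283). I'll check in a close crop.

```bash
python3 - <<'E'
from h import *
p=cv2.imread('pics/top0.png'); c=p[120:280,115:345]
c=cv2.resize(c,None,fx=3.4,fy=3.4,interpolation=cv2.INTER_CUBIC)
for i in range(0,230,20): cv2.putText(c,str(115+i),(int(i*3.4),10),0,.35,(0,255,255))
for i in range(0,160,20): cv2.putText(c,str(120+i),(0,int(i*3.4)+4),0,.35,(0,255,255))
cv2.imwrite('pics/crop1.png',c)
E
```

```text
(no output)
```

View pics/crop1.png

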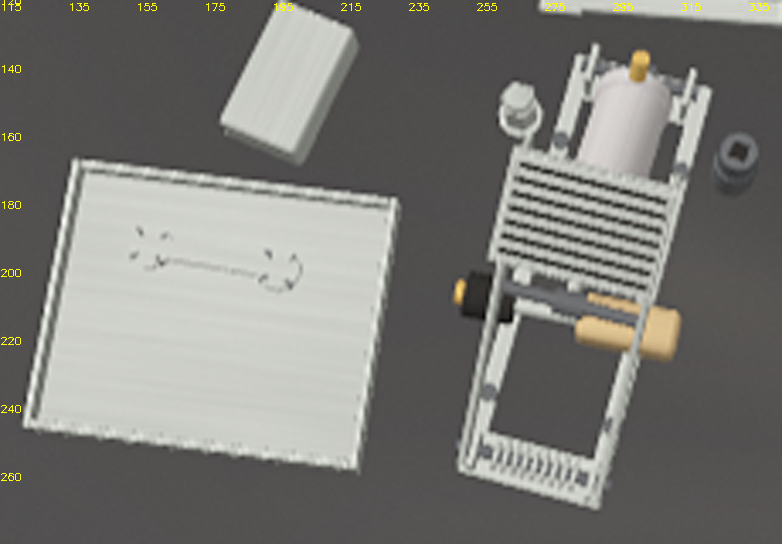

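The crop shows the tool in the pump: cup end (456,291), sleeve (490,297), handle end (678,333). The tray corners are (75,160), (397,200), (357,468) and (25,427). The wrench spans (132,248)–(301,270), towards the far long side, so the near half of the tray is free.

```bash
python3 - <<'E'
from h import *
np.set_printoptions(precision=4,suppress=True)
d=np.load('pics/top0.npy')
c,M=cal('top'); C=np.array(c['xyz'])
def P(cx,cy,z):
    u,v=115+cx/3.4,120+cy/3.4
    r=M@np.array([(u-c['cx'])/c['fx'],(v-c['cy'])/c['fy'],1]); return C+r*(z-C[2])/r[2], px2w('top',d,u,v)
for n,x,y,z in [('trayFL',75,160,.022),('trayFR',397,200,.022),('trayNR',357,468,.022),('trayNL',25,427,.022),('trayfloor',200,370,.005),('wrL',132,248,.01),('wrR',301,270,.01),
 ('cup',456,291,.021),('sleeve',482,297,.037),('hEndTopN',672,358,.037),('hEndTopF',680,312,.037),('handle',655,332,.037),
 ('nearL',460,468,.02),('nearR',600,506,.02),('farR',710,92,.02),('farL',597,45,.02),('padNL',497,255,.17),('padNR',650,298,.17),('padFL',517,150,.2),('padFR',680,187,.2),('socket',740,152,.062),('nut',520,100,.055),('sprL',487,452,.02),('sprR',582,478,.02)]:
    print(n,*P(x,y,z))
# scene-view cross check of hinge/pad using depth clouds
for n in('top','scene'):
    d=np.load(f'pics/{n}0.npy'); cc,MM=cal(n); v,u=np.mgrid[:420,:560]
    X=np.stack([(u-cc['cx'])/cc['fx']*d,(v-cc['cy'])/cc['fy']*d,d],-1)@MM.T+np.array(cc['xyz']); np.save(f'pics/{n}_X.npy',X)
    I=cv2.imread(f'pics/{n}0.png').astype(int)
    m=(I[...,2]-I[...,0]>50)&(X[...,2]>.008)&(X[...,2]<.06)&(X[...,0]>.42)&(X[...,0]<.62)&(X[...,1]>-.2)&(X[...,1]<.15)
    Q=X[m]; print(n,m.sum()); 
    if len(Q): print(np.percentile(Q,[2,25,50,75,98],axis=0))
E
```

```text
trayFL [0.6436 0.3869 0.022 ] [0.6434 0.3867 0.0229]
trayFR [0.6342 0.1593 0.022 ] [0.3162 0.0004 1.2499]
trayNR [0.4458 0.1662 0.022 ] [0.4478 0.1688 0.0029]
trayNL [0.4541 0.394  0.022 ] [ 0.4568  0.4019 -0.0029]
trayfloor [0.5059 0.2845 0.005 ] [0.5055 0.2839 0.0076]
wrL [0.5869 0.3419 0.01  ] [0.5869 0.3419 0.0099]
wrR [0.5814 0.2222 0.01  ] [0.5823 0.2229 0.0058]
cup [0.5735 0.112  0.021 ] [0.5717 0.1112 0.0294]
sleeve [0.5675 0.0925 0.037 ] [0.5675 0.0925 0.0372]
hEndTopN [ 0.5367 -0.0394  0.037 ] [ 0.5436 -0.0407 -0.0014]
hEndTopF [ 0.5687 -0.0424  0.037 ] [ 0.5763 -0.0437  0.0006]
handle [ 0.5535 -0.0266  0.037 ] [ 0.5537 -0.0266  0.0362]
nearL [0.452  0.0971 0.02  ] [ 0.4543  0.0987 -0.0005]
nearR [0.4347 0.0005 0.02  ] [ 0.437   0.0005 -0.0045]
farR [ 0.7321 -0.0521  0.02  ] [ 0.7396 -0.053  -0.0021]
farL [0.76   0.0303 0.02  ] [0.767  0.0308 0.0006]
padNL [0.5667 0.0758 0.17  ] [0.5671 0.076  0.1683]
padNR [ 0.5481 -0.019   0.17  ] [ 0.5494 -0.0191  0.1638]
padFL [0.6251 0.068  0.2   ] [0.6246 0.0679 0.2016]
padFR [ 0.6106 -0.0309  0.2   ] [ 0.6123 -0.0311  0.1939]
socket [ 0.6772 -0.0736  0.062 ] [ 0.6781 -0.0738  0.0591]
nut [0.7034 0.0786 0.055 ] [0.7039 0.0787 0.0535]
sprL [0.4644 0.0799 0.02  ] [0.4638 0.0796 0.0254]
sprR [0.4524 0.0143 0.02  ] [0.4514 0.0141 0.0296]
top 306
[[ 0.5419 -0.0398  0.0189]
 [ 0.5485 -0.0281  0.0322]
 [ 0.5548 -0.0074  0.0344]
 [ 0.5641  0.0112  0.0365]
 [ 0.5763  0.1103  0.0402]]
scene 310
[[ 0.549  -0.0366  0.0098]
 [ 0.5612 -0.0265  0.023 ]
 [ 0.5711 -0.0151  0.0331]
 [ 0.5737 -0.0036  0.0369]
 [ 0.5792  0.1127  0.0388]]
```

```bash
cat >> h.py <<'E'
np.set_printoptions(precision=4,suppress=True)
TC=np.array([.563,.0355,.021]); U=np.array([.135,.991,0]); U/=np.linalg.norm(U)
TT=np.array([.508,.270,.021]); UT=np.array([.0385,.9993,0])
PC=np.array([.596,.0225,0]); EX=np.array([np.cos(np.radians(-10.1)),np.sin(np.radians(-10.1)),0]); EY=np.array([-EX[1],EX[0],0]); HG=PC-.14*EX+[0,0,.022]
def lean(u,deg=42,s=1):
    a=np.radians(deg); z=-np.cos(a)*np.array([0,0,1])-np.sin(a)*u; y=s*np.cross([0,0,1],u)
    return R.from_matrix(np.c_[np.cross(y,z),y,z])
def tcp(c,u,s,gx=.060,e=.006):   # TCP for a tool centre c, axis u
    r=lean(u,s=s); return c+gx*u+[0,0,e]+.019*r.as_matrix()[:,2], r.as_rotvec()
def pad(th,s):  # pedal press pose; th above level about the hinge (deg)
    y=s*EY; z=np.array([0,0,-1.]); r=R.from_matrix(np.c_[np.cross(y,z),y,z]).as_rotvec(); t=np.radians(th)
    return HG+.208*(np.cos(t)*EX+np.sin(t)*np.array([0,0,1])), r
E
python3 - <<'E'
from h import *
for s in(1,-1):
    for n,(p,r) in dict(grip=tcp(TC,U,s),pre=tcp(TC+.1*U+[0,0,.09],U,s),out=tcp(TC+.13*U+[0,0,.03],U,s),place=tcp(TT,UT,s),up=pad(51.3,s),dn=pad(15.4,s)).items(): print(s,n,p,manip.ik(p,r))
print(manip.ik([.35,.05,.42],manip.read_eef_rot()), manip.read_eef_rot(), manip.read_t(), pad(51.3,1)[0],pad(15.4,1)[0])
E
```

```text
1 grip [0.5694 0.0824 0.0129] [ 0.4578  0.8248 -0.0064  1.2059 -0.5882 -0.834 ]
1 pre [0.5829 0.1814 0.1029] [ 0.572   0.8514  0.311   1.5597 -0.5335 -0.7155]
1 out [0.5869 0.2112 0.0429] [ 0.6025  0.9393  0.3371  1.5132 -0.5179 -0.6852]
1 place [0.5098 0.3173 0.0129] [ 0.7982  0.968   0.3092  1.5013 -0.4648 -0.5907]
1 up [0.5862 0.0242 0.1843] [ 0.0413  0.3874 -0.0745  1.1089  0.      0.2176]
1 dn [0.6556 0.0119 0.0772] [ 0.0181  0.5725 -0.052   0.9463  0.      0.1944]
-1 grip [0.5694 0.0824 0.0129] [ 0.4578  0.8248 -0.0064  1.2059 -0.5882  2.3076]
-1 pre [0.5829 0.1814 0.1029] [ 0.572   0.8514  0.311   1.5597 -0.5335  2.4261]
-1 out [0.5869 0.2112 0.0429] [ 0.6025  0.9393  0.3371  1.5132 -0.5179  2.4564]
-1 place [0.5098 0.3173 0.0129] [ 0.7982  0.968   0.3092  1.5013 -0.4648  2.5509]
-1 up [0.5862 0.0242 0.1843] [ 0.0413  0.3874 -0.0745  1.1089  0.     -2.924 ]
-1 dn [0.6556 0.0119 0.0772] [ 0.0181  0.5725 -0.052   0.9463  0.     -2.9472]
[ 0.1403 -0.0517 -0.0099  1.613   0.0017  2.9071] [-3.0849 -0.5849  0.0005] 0.1 [0.5862 0.0242 0.1843] [0.6556 0.0119 0.0772]
```

```bash
python3 - <<'E'
from h import *
p,r=tcp(TC,U,1); z=lean(U).as_matrix()[:,2]
manip.line_to([.192,-.489,.38],vel=.25)
manip.reach([.40,.18,.40],r)
manip.reach(p-.12*z,r)
manip.move_gripper(.060,20)
hit=manip.line_to(p,vel=.08,threshold=12)
print(hit,p,manip.read_tcp_pos(),manip.read_wrist_force(),manip.read_t())
a,_=snap('top','g_t'); b,_=snap('scene','g_s')
A=cv2.resize(a[150:270,220:360,::-1],None,fx=3.9,fy=3.9*1.0); B=cv2.resize(b[190:310,230:370,::-1],None,fx=3.9,fy=3.9)
c=cv2.resize(np.hstack([A,B]),(800,343)); cv2.imwrite('pics/g.png',c)
E
```

```text
False [0.5694 0.0824 0.0129] [0.5697 0.0828 0.0132] [ 0.2542 -0.1599 -0.5723] 6.7
```

View pics/g.png

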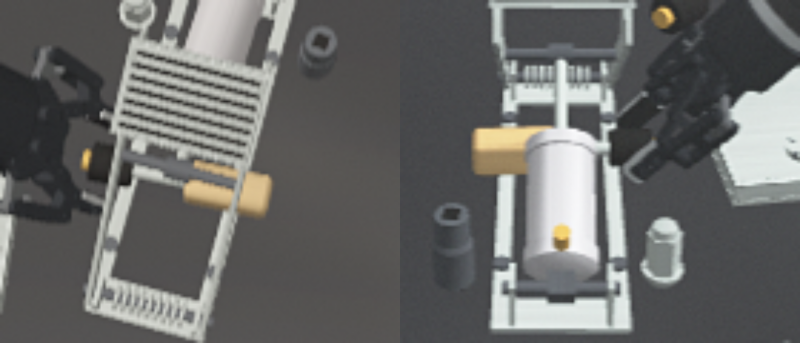

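The fingers straddle the sleeve (left panel, about (105,165)) and are clear of the arm. I'll close them and draw the tool out, lifting it over the tray wall.

```bash
python3 - <<'E'
from h import *
p,r=tcp(TC,U,1)
manip.move_gripper(0.0,70); print('w',manip.read_width(),manip.read_finger_force())
q=manip.read_tcp_pos()
for du,dz,v in [(0,.004,.05),(.035,.028,.06),(.135,.032,.1)]:
    h=manip.line_to(q+du*U+[0,0,dz],vel=v,threshold=25); print(h,manip.read_tcp_pos(),manip.read_wrist_force(),manip.read_width())
    if h: break
print(manip.read_t())
a,_=snap('top','d_t'); b,_=snap('scene','d_s')
A=cv2.resize(a[150:290,120:320,::-1],(400,280)); B=cv2.resize(b[160:300,260:460,::-1],(400,280))
cv2.imwrite('pics/d.png',np.hstack([A,B]))
E
```

```text
w 0.029652214288260547 68.88481736183167
False [0.5697 0.0827 0.0171] [-0.0595  0.0282 -1.4926] 0.030017554018566733
False [0.5743 0.1172 0.0411] [ 0.4649  0.5985 -2.134 ] 0.02982726891139134
False [0.5878 0.2159 0.0453] [-0.5565 -0.1599 -2.2758] 0.0298011452287735
9.4333
```

View pics/d.png

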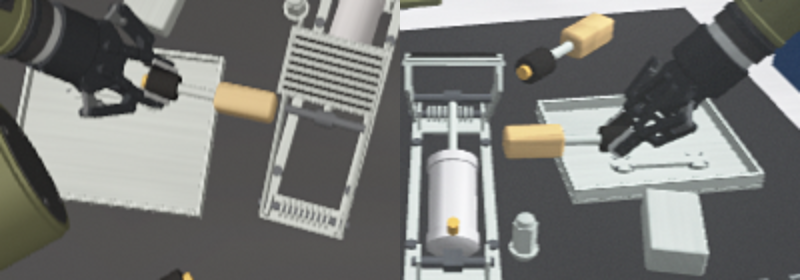

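The tool is free of the pump: handle at (245,100), its end just clear of the arm at (283,100), and it looks level. I'll move it to hover over the near half of the tray and measure its tilt from depth.

```bash
python3 - <<'E'
from h import *
q=manip.read_tcp_pos()
manip.line_to(q+.03*U+[0,0,.02],vel=.12)
p,r=tcp(TT+[0,0,.045],UT,1); print(manip.line_to(p,vel=.12,frame=r))
p2,d=snap('top','h_t'); c,M=cal('top'); v,u=np.mgrid[:420,:560]
X=np.stack([(u-c['cx'])/c['fx']*d,(v-c['cy'])/c['fy']*d,d],-1)@M.T+np.array(c['xyz'])
I=p2.astype(int); m=(I[...,0]-I[...,2]>50)&(X[...,2]>.05)&(X[...,2]<.12)&(X[...,0]<.6)&(X[...,0]>.42)&(X[...,1]>.15)&(X[...,1]<.4)
Q=X[m]; print(m.sum()); H=Q[(Q[:,1]<.27)]
for lo in np.arange(.18,.28,.01):
    k=H[(H[:,1]>=lo)&(H[:,1]<lo+.01)]
    if len(k)>3: print(round(lo,2),np.median(k,0),np.ptp(k[:,0]),len(k))
print(p,manip.read_tcp_pos(),manip.read_t())
E
```

```text
False
455
0.19 [0.5064 0.1949 0.0777] 0.028927769734622688 70
0.2 [0.5042 0.2051 0.0796] 0.02835648588522799 63
0.21 [0.5065 0.2152 0.0795] 0.02953567308321703 63
0.22 [0.5047 0.2249 0.081 ] 0.028733688236415866 67
0.23 [0.5066 0.2351 0.0793] 0.02928954205981127 60
0.24 [0.5069 0.2451 0.0796] 0.029672435016148024 63
0.25 [0.5066 0.2543 0.0791] 0.02930269273221503 56
[0.5098 0.3173 0.0579] [0.5105 0.3166 0.0579] 11.0917
```

```bash
python3 - <<'E'
from h import *
q=manip.read_tcp_pos()
manip.line_to(q-[0,0,.036],vel=.1); manip.pause(.2)
h=manip.line_to(q-[0,0,.049],vel=.02,threshold=2.5)
print(h,manip.read_tcp_pos()-q,manip.read_wrist_force(),manip.read_t())
a,d=snap('top','l_t'); b,_=snap('scene','l_s')
A=cv2.resize(a[150:290,100:300,::-1],(400,280)); B=cv2.resize(b[170:290,310:482,::-1],(400,280))
cv2.imwrite('pics/l.png',np.hstack([A,B]))
c,M=cal('top'); v,u=np.mgrid[:420,:560]
X=np.stack([(u-c['cx'])/c['fx']*d,(v-c['cy'])/c['fy']*d,d],-1)@M.T+np.array(c['xyz'])
I=a.astype(int); m=(I[...,0]-I[...,2]>50)&(X[...,2]>.01)&(X[...,2]<.12)&(X[...,0]<.6)&(X[...,0]>.42)&(X[...,1]>.15)&(X[...,1]<.27)
for lo in np.arange(.18,.28,.02):
    k=X[m&(X[...,1]>=lo)&(X[...,1]<lo+.02)]
    if len(k)>3: print(round(lo,2),np.median(k,0))
E
```

```text
True [ 0.      0.0001 -0.0446] [0.5123 1.0743 3.9548] 12.2833
0.18 [0.5064 0.1946 0.0331]
0.2 [0.5061 0.2096 0.0353]
0.22 [0.5067 0.23   0.0361]
0.24 [0.5072 0.2491 0.0355]
```

View pics/l.png

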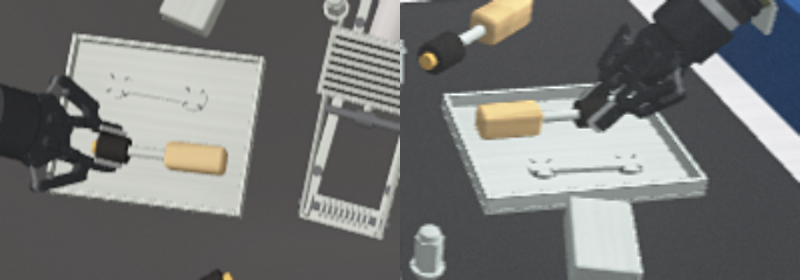

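The tool is on the floor, handle at (195,157) and parallel to the wrench at (155,95), with clear space between them. I'll release it, retreat, and hover over the pedal with the fingers shut.

```bash
python3 - <<'E'
from h import *
manip.move_gripper(.052,20); manip.pause(.2)
z=lean(UT).as_matrix()[:,2]; q=manip.read_tcp_pos()
manip.line_to(q-.08*z,vel=.1)
manip.line_to(q-.08*z+[0,0,.25],vel=.3)
p,r=pad(51.3,1)
manip.move_gripper(0.0,40)
manip.reach(p+[0,0,.10],r)
manip.line_to(p+[0,0,.025],vel=.15)
print(manip.read_t(),manip.read_wrist_force(),manip.read_tcp_pos(),manip.read_width())
a,d=snap('top','r_t'); b,_=snap('scene','r_s')
A=cv2.resize(a[150:290,110:310,::-1],(400,280)); B=cv2.resize(b[150:310,240:469,::-1],(400,280))
cv2.imwrite('pics/r.png',np.hstack([A,B]))
E
```

```text
Traceback (most recent call last):
workcell.Unreachable: the arm cannot follow that straight line within its joint ranges
```

```bash
python3 - <<'E'
from h import *
p,r=pad(51.3,1); q=manip.read_tcp_pos()
manip.line_to(q+[0,0,.08],vel=.25)
manip.reach([.45,.25,.33],r)
manip.move_gripper(0.0,40)
manip.reach(p+[0,0,.10],r)
manip.line_to(p+[0,0,.025],vel=.15)
print(manip.read_t(),manip.read_wrist_force(),manip.read_tcp_pos(),manip.read_width())
a,d=snap('top','r_t'); b,_=snap('scene','r_s')
A=cv2.resize(a[150:290,110:310,::-1],(400,280)); B=cv2.resize(b[150:310,240:469,::-1],(400,280))
cv2.imwrite('pics/r.png',np.hstack([A,B]))
E
```

```text
17.7083 [ 0.4552 -0.3987  0.1943] [0.5865 0.0251 0.2103] 9.479585301049925e-05
```

View pics/r.png

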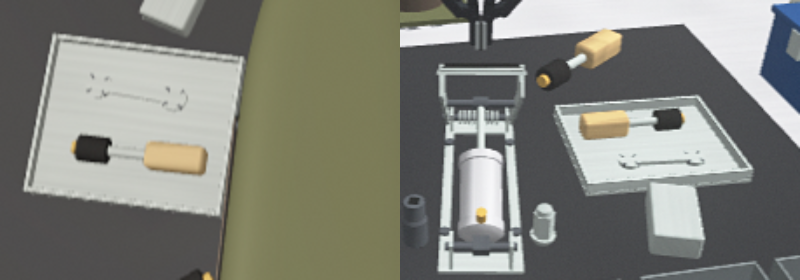

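The stem tool lies flat in the tray, parallel to the wrench and clear of it, at (140,152) against the wrench at (135,97). The shut fingers are above the pedal. First stroke next.

```bash
cat > stroke.py <<'E'
from h import *
q=manip.read_tcp_pos(); up=pad(51.3,1)[0]
h=manip.line_to(up-[0,0,.006],vel=.05,threshold=3)
c=manip.read_tcp_pos(); print('contact',h,c-up,manip.read_wrist_force())
off=np.array([0,0,np.clip((c-up)[2],-.006,.01)])
for th in (45,39,33,27,21,17): manip.line_to(pad(th,1)[0]+off,vel=.08)
print('f17',manip.read_wrist_force())
e=pad(15.4,1)[0]
h=manip.line_to(e-[0,0,.010],vel=.03,threshold=18)
manip.pause(1.0)
print('stop',h,manip.read_tcp_pos()-e,manip.read_wrist_force(),manip.read_t())
for th in (17,21,27,33,39,45,48,51.3): manip.line_to(pad(th,1)[0]+off,vel=.05)
print('up',manip.read_wrist_force())
manip.line_to(up+[0,0,.012],vel=.03); manip.pause(.3)
print('off',manip.read_wrist_force(),manip.read_t())
E
python3 stroke.py
```

```text
contact True [-0.0004 -0.      0.0031] [-1.9332  0.5375  3.9666]
f17 [-4.012   0.5354 11.1409]
stop True [ 0.0027 -0.0003  0.0008] [-2.9682  0.2704 10.3081] 22.2417
up [-1.2477  0.2859  5.5332]
off [ 0.0156  0.0619 -0.0884] 26.8917
```

```bash
python3 - <<'E'
s=open('stroke.py').read()
s=s.replace("manip.pause(1.0)\n","""print('touch',h,manip.read_tcp_pos()-e,manip.read_wrist_force())
for k in range(8):
    t=manip.read_tcp_pos()
    if manip.read_wrist_force()[2]>24: break
    manip.line_to(t-[0,0,.0015],vel=.02); manip.pause(.1); print(manip.read_tcp_pos()-e,manip.read_wrist_force()[2])
for n in('top','scene'): snap(n,'dn_'+n)
manip.pause(1.0)
""")
open('stroke2.py','w').write(s)
E
python3 stroke2.py
```

```text
contact True [0.0004 0.0001 0.0028] [-1.6593  0.3017  4.7604]
f17 [-3.8151 -0.0926  9.6653]
touch True [ 0.0012 -0.0002  0.0011] [-3.4435  0.6384 10.8571]
[ 0.0011 -0.0002  0.0016] 10.303062718979303
[ 0.0009 -0.0001  0.0021] 11.035134563413681
[ 0.0008 -0.0001  0.0025] 10.087031624044519
[ 0.0007 -0.0001  0.003 ] 11.532056004615361
[ 0.0006 -0.      0.0035] 10.298163259810943
[ 0.0004 -0.      0.0039] 10.96066143412456
[ 0.0003 -0.      0.0043] 10.532343954453461
[0.0001 0.     0.0048] 10.334225057024568
stop True [ 0.0001 -0.      0.0048] [-3.0701  0.2209 10.9976] 34.0083
up [-0.3318  1.0033  5.2566]
off [-0.3377  0.1379  0.7064] 38.5667
```

```bash
python3 - <<'E'
from h import *
c,M=cal('scene')
for f,xr,zr in [('top0',(.1-.14,.165-.14),(.14,.22)),('scene0',(.1-.14,.165-.14),(.14,.22)),('dn_top',(.165-.14,.24-.14),(.055,.11)),('dn_scene',(.165-.14,.24-.14),(.055,.11))]:
    n='top' if 'top' in f else 'scene'; c,M=cal(n)
    d=np.load(f'pics/{f}.npy'); v,u=np.mgrid[:420,:560]
    X=np.stack([(u-c['cx'])/c['fx']*d,(v-c['cy'])/c['fy']*d,d],-1)@M.T+np.array(c['xyz'])-PC
    x=X@EX; y=X@EY; z=X[...,2]
    m=(x>xr[0])&(x<xr[1])&(abs(y)<.05)&(z>zr[0])&(z<zr[1])&(d>0)
    if 'dn' in f: m&=abs(y)>.030   # away from the fingers
    if m.sum()<20: print(f,m.sum()); continue
    a,b=x[m],z[m]
    for _ in range(6):
        k=np.polyfit(a,b,1); e=b-np.polyval(k,a); g=abs(e)<max(.003,1.5*np.median(abs(e))); a,b=a[g],b[g]
    xc=(-.01 if '0' in f else .06); print(f,len(a),'slope',np.degrees(np.arctan(k[0])),'z at',xc,np.polyval(k,xc),'xrange',a.min(),a.max())
a=cv2.imread('pics/dn_scene.png')[150:310,240:469]; cv2.imwrite('pics/dn.png',cv2.resize(a,(700,490),interpolation=cv2.INTER_CUBIC))
E
```

```text
top0 1213 slope 25.525010988700465 z at -0.01 0.1832056058858164 xrange -0.03947100833030526 0.024527878095842004
scene0 210 slope 21.75682547533968 z at -0.01 0.18498574705083085 xrange -0.03748809515182748 0.024990566534511222
dn_top 0
dn_scene 356 slope -10.392048551682592 z at 0.06 0.08128497749295223 xrange 0.025804564222047445 0.09503183443577622
```

View pics/dn.png

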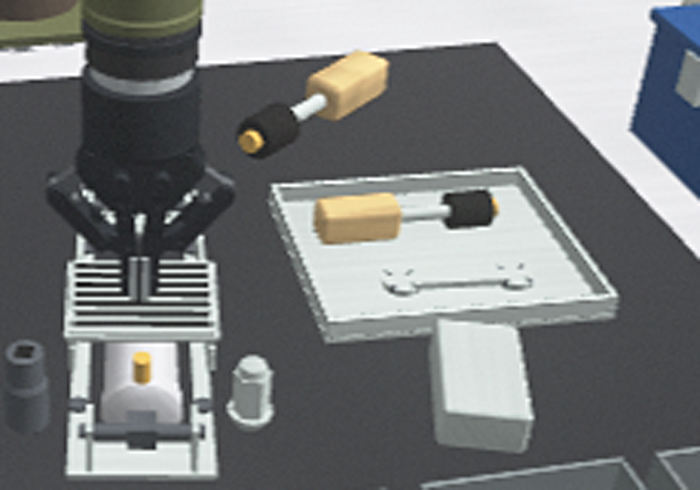

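In stroke 2 the held pad measured 81 mm high at about -10°, roughly 3–4 mm above the firm contact at the start of that hold. That puts the contact at about 77 mm, which is the stop. Both strokes reached the stop and both returns were eased, so I'll stop at two, back off and check the pedal.

```bash
python3 - <<'E'
from h import *
q=manip.read_tcp_pos()
manip.line_to(q+[0,0,.10],vel=.15)
manip.reach([.40,-.02,.36],pad(51.3,1)[1]); manip.pause(.3)
b,d=snap('scene','fin'); c,M=cal('scene'); v,u=np.mgrid[:420,:560]
X=np.stack([(u-c['cx'])/c['fx']*d,(v-c['cy'])/c['fy']*d,d],-1)@M.T+np.array(c['xyz'])-PC
x=X@EX;m=(x>-.015)&(x<-.005)&(abs(X@EY)<.045)&(X[...,2]>.15)&(X[...,2]<.21); print('pad z',np.median(X[m][:,2]),m.sum(),manip.read_t())
manip.job_done()
E
```

```text
pad z 0.17172105839034266 2 40.5583
the job is handed in; nothing more can be done
```

The job is handed in at about 41 s: the stem tool lies flat in the tray beside the spoke wrench, and the pump had two strokes to its stop, though on the second the pedal drifted up about 3–4 mm during the hold. My last pedal-height reading rested on only 2 pixels, so that the pedal is up rests on both eased returns ending with no load on the fingers and the second stroke meeting the pad at the same height as the first.

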